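Index the welding turntable one station

TASK

Turn the bench turntable by one station, to the slot marked by the green magnet (not the red one): pull the orange spring plunger knob straight up to free its pin, swing the table round with it, and let the pin spring fully home in the slot by the green magnet so that the table is locked, then let go. Be gentle: never force the table sideways against the pin while it is in a slot, and do not disturb the tools lying on the bench.

Things in the scene. Friction and masses are not known exactly. Their poses are not given: they have to be found in the camera images.
- turntable: Fixed turntable: blue drum under a round grey index plate, 350 mm wide, top 56 mm above the bench. Origin: on the vertical turning axis at bench level; z up; its x axis points at the home slot, where the pin starts. On top turns the stage: steel faceplate of 85 mm radius (top at 70 mm), pipe stub (56 mm wide, top at 134 mm) and a blue arm, 34 mm wide, carrying the plunger.
- home_slot (a point): Middle of the home slot, at the plate's top, 120 mm from the axis. Slots are radial, 30 mm long and 13 mm wide, nominally every 30 degrees, straight-sided. The slots at +30 and -30 degrees are in segments set by hand: each lies 2.5 to 6 mm (up to 0.05 rad) off nominal along the circle, to one side or the other, and no reading tells which. Between slots the plate is flat.
- stage (a joint): Angle of the stage, rad, counter-clockwise from above positive; 0 with the pin in the middle of the home slot and the arm along the turntable's x axis; stops at +-0.95. With the pin out of a slot it turns with some drag (2 to 5 N of push at the knob) and stays where it is left. Pin in a slot: locked, 1.5 mm play either way; 10 N of push does no harm, 25 N is too much.
- pin_lift (a joint): Height of plunger (pin and knob as one), m: 0 = fully home, 9 mm deep in a slot; above 0.009 the pin is clear; top stop 0.014. A spring pushes it down with 5 to 9 N. Let go between slots, the 10 mm wide flat-ended pin lands on the plate (reads about 0.0085) and can be slid along it with the knob; it drops in only within about 1.5 mm of a slot's middle.
- knob_top (a point): Centre of the top face of the orange knob, an upright plain cylinder 28 mm in diameter and 24 mm tall, 120 mm from the turning axis; top 122 mm above the bench when home. Below it is a steel barrel, 26 mm in diameter, top 92 mm above the bench. The pin is straight below the knob; both swing with the stage.
- pointer_tip (a point): Tip region of the yellow pointer on the stage arm, on the same radial line as the plunger, 157 mm from the turning axis, 61 mm above the bench. With the pin in the wanted slot it is over the green magnet.
- magnet_green: Green disc, 20 mm in diameter, 6 mm thick, fixed on the plate 157 mm from the turning axis, just outside the slot to go to, which is the next slot from home on one side or the other (+30 or -30 degrees). Put down by hand: within about 3 mm of the nominal 30 degree direction. Origin: centre of its underside.
- magnet_red: Red disc, the same size, placed likewise by the slot on the other side, which is not wanted.
- mallet: Orange mallet lying on the bench, 260 mm long; origin on its underside. A bystander.
- clamp: Yellow and grey C-clamp lying on the bench, about 190 by 110 mm, 20 mm high. A bystander.
- square: Try square (steel blade, wooden stock) lying on the bench, 150 by 110 mm, 14 mm high. A bystander.

How it is judged (in metres and radians):
On the way, in this order (a step that is already met when the one before it is completed fails the run):
1. the plunger is pulled until its pin is clear of the home slot (value of joint pin_lift above 0.0088 m and value of joint stage between -0.1 and 0.1 rad), for 0.05 s.
2. the stage is swung away from the home slot ((value of joint stage above 0.3 rad or value of joint stage below -0.3 rad)), for 0.05 s.
3. the pin is fully home in the slot by the green magnet (value of joint pin_lift below 0.002 m and horizontal distance between pointer_tip and magnet_green below 0.016 m), for 0.2 s.
At the end, for the whole second after the job is handed in: The pin is home (within 2 mm of fully down) in the slot by the green magnet, with the yellow pointer's tip within 16 mm of the green magnet's centre, seen from above, and the stage is at rest (all of step 3 and velocity of joint stage between -0.05 and 0.05 rad/s); the robot touches nothing.
It fails at once if the pin is forced hard (over 30 N) against the index plate (contact force between plunger_c0 and anything else above 30 N).
It fails at once if the mallet is disturbed (moved more than 20 mm) (distance of mallet from where it was at the start of the episode above 0.02 m).
It fails at once if the clamp is disturbed (moved more than 20 mm) (distance of clamp from where it was at the start of the episode above 0.02 m).
It fails at once if the square is disturbed (moved more than 20 mm) (distance of square from where it was at the start of the episode above 0.02 m).
It also fails if it takes over 51 s, if anything falls off the work surface, if the arm or the gripper's body presses on something with over 40 N, if the wrist force passes 120 N, or if a joint passes its speed limit or range.

ROBOT

A 7-joint arm with a two-finger parallel gripper is mounted at the origin on the work surface. World frame = base frame: x ahead of the robot, y to its left, z up, the work surface at z = 0. Lengths are in m, angles in degrees, forces in N, time in s.
With the tool pointing down it reaches from about 0.425 to 1.025 m from the base axis. Payload 9.4 kg.
Tool frame: the origin (TCP) lies on the centre line of the jaws, within the pads' length; the fingertips stand 17 mm ahead of it and the grasp point (between the pads) lies 2 mm behind it; z points along the fingers, y is the line along which they close (so a half turn about z gives the same grasp; the last joint's range is limited). The gripper opens to 85 mm and grips with 20 to 120 N. Pads are 22 mm wide; open, the fingers measure 114 mm over their backs; the gripper's body (76 mm by 85 mm) begins 54 mm behind the grasp point. The pads swing forward as they close: fully open they stand 13 mm farther back than shut.
Start: joints at [-69.425, 34.337, -0.143, 91.639, 0.103, 54.024, -4.572], TCP at [0.306, 0.657, 0.213] pointing down, gripper open.
Joint ranges: [-147.43, 147.43], [-19.82, 112.94], [-74.19, 73.91], [6.32, 146.72], [-59.91, 239.91], [6.04, 106.73], [-150.56, 150.56]. Speed limits (degrees/s): [127.2, 127.2, 172.46, 172.46, 180, 180, 180].

INTERFACE

Orientations are given as a 3x3 rotation matrix whose columns are the frame's x, y, z axes.
In Python, from station import env, grab_frame, camera_params, spotter gives the robot as it stands.
- The arm moves only by the shell command python3 -m crank 'ROWS' [FORCE]. ROWS is a JSON object whose one key "increments" holds a list of rows, each a list of 5 numbers: the shift along the tool's x, y, z in cm, then the turn about the tool's z in rad, then the opening, from 0 (shut) to 1 (fully open). A call has 1 to 12 rows; each row is the pose to reach, as a shift and turn from the pose commanded when the call began, along the tool's axes at that moment; what a row does not reach only later rows make up. A row lasts 1/12 s, in which the tool goes at most 41.7 mm and 7.16 degrees, less where a joint would pass 70% of its speed; a pose out of reach is approached as far as the arm can. A call with a gripper value outside its range is refused whole. The fingers move at their own pace and stop on an object; FORCE is the grip in N (left out, the last holds). Time passes only in rows, so rows that repeat a pose let the fingers close. It gives the time, the measured TCP pose, the force, the opening and the grip force at its end, in the units of the state.
- env.read_state(): the state, without advancing time (a new reading comes with each control period).
- grab_frame(name): name is "scene" or "top" or "wrist"; returns the picture (400x640x3 uint8, blue, green, red); there is no depth.
- camera_params(name): a dict with "mtx" (3x3 intrinsics, pixels), "xyz" and "rotation" of the camera in the world. Camera axes: x right, y up, looking along -z (the intrinsics and any distortion apply to the point x, -y, -z); pixel columns grow to the right and rows downward; lengths in m; the calibration is good to about 2 mm. The wrist camera is an equidistant fisheye: a pixel r from the principal point sees the ray r / f radians off the axis. A picture is of the moment at which its call begins: read the wrist's pose just before it. camera_params takes no time and is no camera call; for the wrist camera it gives the pose at the moment of the call.
- env.close_job(): hands the job in; it is judged then, once.
Trained networks look in the newest picture that a camera, given by its name, has taken for a name from the list of things; names that differ only in an ending like _2 or _b are one class to them, and where a whole thing is asked for, a point or a joint stands for the part that bears it (a point fixed in the world has none). Each returns a list of dicts, best first, with "score" (0 to 1); they miss things now and then, are a little off and sometimes report something else, mostly with a low value. They report only what shows in the picture. A call takes as long as a camera call.
- spotter.cut_out(label, camera): "pixels" (400x640 bool, what is visible of it) and "box" ([left, top, width, height] in pixels, round what is visible of it).
- spotter.tip_of(label, camera): "pixel" ([row, column] in pixels: a listed point, or the origin of a listed thing).
The state is a dict: "time_s": time; "joint_positions": joint angles; "qvel": joint speeds; "effort": joint torques, N m; "position": TCP position; "orientation": TCP orientation; "ft_force": force on the tool from outside, world axes, zero at the start; "ft_torque": the same for the moment, N m; "width": finger opening in m; "gripper_force": force on a finger pad.
Only numpy, scipy, OpenCV 4.12 (cv2) and the standard library are available. Lean on these libraries where they do the work, as an engineer would, in place of code of your own. Each camera call takes 0.05 s, during which the arm holds its last target. There are 200 camera calls.

## Working session

There is one attempt and no reset: what is moved stays moved. The work goes in short steps, Python scripts to look and compute and a shell command to move; the robot and the scene stay as the last step left them, time stands still between calls to the robot, and variables do not carry over. Pictures are saved under pics/ and viewed, at most 10 in all, crops included, and the job is handed in when it is done.

```bash
mkdir -p pics; ls; cat > h.py <<'E'
import numpy as np, cv2
from station import env, grab_frame, camera_params, spotter
def ray(cam,px,P=None):
    P=P or camera_params(cam); K=np.array(P["mtx"],float); r,c=px
    u=(c-K[0,2])/K[0,0]; v=(r-K[1,2])/K[1,1]
    if cam=="wrist":
        t=np.hypot(u,v); s=np.sin(t)/t if t>1e-9 else 1; d=np.array([u*s,-v*s,-np.cos(t)])
    else:
        D=P.get("dist",P.get("distortion"))
        if D is not None: u,v=cv2.undistortPoints(np.array([[[c,r]]],float),K,np.array(D,float))[0,0]
        d=np.array([u,-v,-1.])
    d=np.array(P["rotation"])@d
    return np.array(P["xyz"],float),d/np.linalg.norm(d)
def atz(o,d,z): return o+d*(z-o[2])/d[2]
def tri(rs):
    A=sum(np.eye(3)-np.outer(d,d) for o,d in rs); b=sum((np.eye(3)-np.outer(d,d))@o for o,d in rs)
    x=np.linalg.solve(A,b); return x,[round(float(np.linalg.norm(np.cross(x-o,d)))*1000,1) for o,d in rs]
E
python3 - <<'E'
from h import *
np.set_printoptions(precision=4,suppress=True)
s=env.read_state(); print(s["position"],s["orientation"],s["width"])
Z={"knob_top":.122,"magnet_green":.056,"magnet_red":.056,"pointer_tip":.061,"turntable":0,"home_slot":.056,"mallet":0,"clamp":0,"square":0}
R={}
for cam in ("scene","top","wrist"):
    P=camera_params(cam); print(cam,[k for k in P],np.array(P["xyz"]))
    im=grab_frame(cam); cv2.imwrite(f"pics/{cam}0.png",im)
    for l in Z:
        q=spotter.tip_of(l,cam)
        if q:
            o,d=ray(cam,q[0]["pixel"],P); R.setdefault(l,[]).append((o,d)); print(cam,l,round(q[0]["score"],2),np.array(q[0]["pixel"]),atz(o,d,Z[l]))
for l in R:
    if len(R[l])>1: print(l,*tri(R[l]))
E
```

```text
pics
[0.3059 0.6568 0.2122] [[-0.9066  0.4221 -0.0005]
 [ 0.4221  0.9066 -0.0015]
 [-0.0002 -0.0016 -1.    ]] 0.08547413600589394
scene ['mtx', 'xyz', 'rotation'] [1.2868 0.3496 1.1569]
scene knob_top 0.71 [197.6 347.6] [0.5401 0.0648 0.122 ]
scene magnet_green 0.45 [213.1 318.3] [ 0.5982 -0.0143  0.056 ]
scene magnet_red 0.61 [220.2 361.5] [0.5582 0.1281 0.056 ]
scene pointer_tip 0.89 [222.9 335.4] [0.6109 0.0563 0.061 ]
scene turntable 0.73 [195.3 349.1] [0.4399 0.0317 0.    ]
scene home_slot 0.74 [213.1 340.2] [0.5643 0.052  0.056 ]
scene mallet 0.68 [142.1 236.3] [ 0.3982 -0.4997  0.    ]
scene clamp 0.91 [248.3 461.1] [0.474  0.4584 0.    ]
scene square 0.83 [199.  237.5] [ 0.642  -0.3265  0.    ]
top ['mtx', 'xyz', 'rotation'] [ 0.3455 -0.0053  1.2494]
top knob_top 0.52 [184.4 287.6] [0.5743 0.0535 0.122 ]
top magnet_green 0.41 [181.6 314.4] [ 0.5948 -0.0177  0.056 ]
top magnet_red 0.41 [192.  256.5] [0.5671 0.1431 0.056 ]
top pointer_tip 0.68 [180.8 286.4] [0.5969 0.06   0.061 ]
top turntable 0.92 [234.  298.7] [0.454  0.0286 0.    ]
top home_slot 0.77 [190.2 288.1] [0.5712 0.0556 0.056 ]
top mallet 0.66 [243.2 478.5] [ 0.4213 -0.4865  0.    ]
top clamp 0.86 [232.3 146.8] [0.4641 0.462  0.    ]
top square 0.65 [172.6 418. ] [ 0.6301 -0.3225  0.    ]
wrist ['mtx', 'xyz', 'rotation'] [0.2387 0.6871 0.3733]
wrist turntable 0.79 [354.2  87.5] [0.4478 0.0222 0.    ]
wrist mallet 0.66 [360.   11.9] [ 0.4099 -0.4879  0.    ]
knob_top [0.5647 0.0623 0.1511] [11.0, 11.0]
magnet_green [ 0.5954 -0.0168  0.0511] [1.0, 1.0]
magnet_red [0.5662 0.1362 0.0713] [5.4, 5.4]
pointer_tip [0.6012 0.0567 0.0477] [4.3, 4.3]
turntable [0.4479 0.031  0.0065] [3.9, 6.1, 3.3]
home_slot [0.5698 0.0548 0.0645] [0.4, 0.4]
mallet [ 0.4129 -0.4864  0.0068] [8.7, 8.3, 6.9]
clamp [ 0.4659  0.4622 -0.0092] [3.2, 3.2]
square [ 0.6346 -0.3292 -0.0119] [3.9, 3.9]
```

```bash
python3 - <<'E'
import cv2,numpy as np
a=cv2.imread("pics/scene0.png")[120:300,230:480]; b=cv2.imread("pics/top0.png")[130:330,190:400]
a=cv2.resize(a,(750,540),interpolation=cv2.INTER_CUBIC); b=cv2.resize(b,(630,600),interpolation=cv2.INTER_CUBIC)
cv2.imwrite("pics/a1.png",a);cv2.imwrite("pics/b1.png",b)
E
```

```text
(no output)
```

View pics/a1.png

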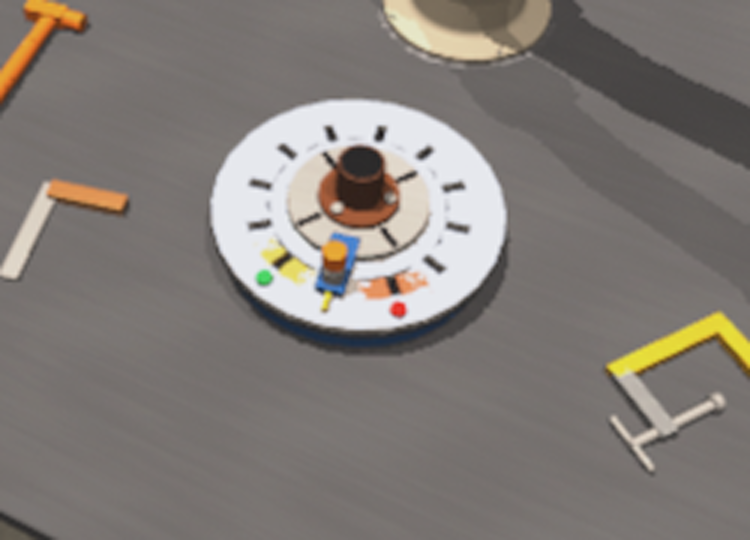

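View pics/b1.png

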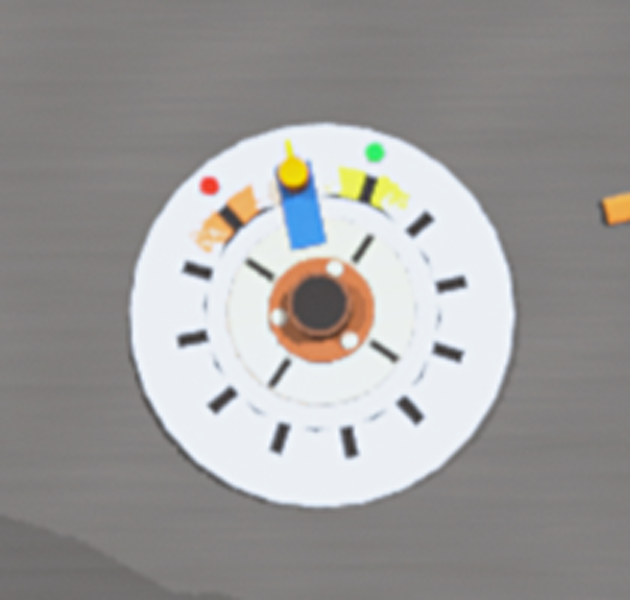

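The green magnet is at scene pixel (row 213, col 318) and top pixel (181, 315). That is the clockwise (-30°) side. The knob is at about (202, 342) in the scene view and (187, 288) in the top view. The green slot shows dark inside its yellow segment, at about top pixel (193, 313). Next I'll fit the slots in both views.

```bash
python3 - <<'E'
from h import *
from scipy.optimize import least_squares
np.set_printoptions(precision=4,suppress=True)
ax0=np.array([.45,.031])
def cen(cam,im,mask,z):
    n,l,st,c=cv2.connectedComponentsWithStats(mask.astype(np.uint8)); return [(st[i,4],atz(*ray(cam,(c[i][1],c[i][0])),z)[:2],c[i]) for i in range(1,n) if st[i,4]>=4]
for cam in("scene","top"):
    im=cv2.imread(f"pics/{cam}0.png"); g=im.max(2)
    S=[(p,a) for a,p,c in cen(cam,im,g<110,.056) if .11<np.linalg.norm(p-ax0)<.135 and a<60]
    # fit centre
    pts=np.array([p for p,a in S])
    f=least_squares(lambda v:np.hypot(*(pts-v[:2]).T)-v[2],[*ax0,.12],loss="soft_l1",f_scale=.002).x
    ang=np.degrees(np.arctan2(*(pts-f[:2]).T[::-1])); print(cam,f,np.sort(ang),[a for p,a in S])
    h=cv2.cvtColor(im,cv2.COLOR_BGR2HSV)
    for nm,lo,hi,z in(("green",45,80,.062),("red",0,6,.062),("knob",9,24,.11)):
        m=(h[...,0]>=lo)&(h[...,0]<=hi)&(h[...,1]>150)
        for a,p,c in cen(cam,im,m,z):
            if np.linalg.norm(p-f[:2])<.19: print(nm,a,c,p,np.linalg.norm(p-f[:2]),np.degrees(np.arctan2(*(p-f[:2])[::-1])))
E
```

```text
scene [0.4525 0.0329 0.1199] [-168.552  -138.9152 -108.8846  -79.4531  -49.208   -21.0706   11.8874
   13.6026   43.9883   71.2181  101.3946  131.1537  161.1718] [np.int32(10), np.int32(10), np.int32(9), np.int32(8), np.int32(9), np.int32(10), np.int32(10), np.int32(9), np.int32(10), np.int32(13), np.int32(27), np.int32(16), np.int32(5)]
green 12 [317.5833 212.25  ] [ 0.5999 -0.0161] 0.15539274045653823 -18.36814871121803
red 15 [362.4 222.6] [0.5697 0.1358] 0.15596256383384036 41.28790598967796
knob 48 [339.2292 183.2083] [0.488  0.0099] 0.04233197578029259 -32.8905418764923
knob 13 [359.2308 180.6154] [0.4463 0.0663] 0.03393831052405787 100.51758879391963
knob 90 [351.5778 191.3556] [0.5013 0.0623] 0.056988595632145006 31.06427011489168
knob 58 [340.9483 204.9483] [0.5691 0.0548] 0.11863669872565523 10.620971089322081
top [0.4507 0.0319 0.12  ] [-168.7852 -138.5681 -108.5979  -78.7194  -48.9001  -20.7166   10.7243
   43.5042   70.9514  101.1554  131.0716  161.1561] [np.int32(23), np.int32(9), np.int32(23), np.int32(21), np.int32(21), np.int32(23), np.int32(23), np.int32(25), np.int32(24), np.int32(23), np.int32(24), np.int32(25)]
green 19 [314.3684 180.2105] [ 0.5975 -0.0176] 0.15491869138531714 -18.647055919033736
red 18 [259.2222 191.5   ] [0.5673 0.1349] 0.15560533131264284 41.43793841363653
knob 14 [288.0714 191.0714] [0.5587 0.0529] 0.11001836331592539 11.00316821643004
knob 7 [271.8571 201.4286] [0.5314 0.0958] 0.10289811132757627 38.36034247540707
knob 67 [287.7313 222.7313] [0.4743 0.0541] 0.03244404328845233 43.1874593421003
knob 111 [309.2432 230.7838] [ 0.4525 -0.002 ] 0.033982069084073474 -86.94300600129311
knob 60 [293.9333 245.4333] [0.4148 0.0382] 0.036470032206242724 170.05512514515482
```

The fit is consistent. The axis is at about (0.4515, 0.0324) and home points along 11.15°. The green slot is at -20.9°, so the stage target is about -32.0° (-0.559 rad). The knob should be at about (0.569, 0.0555). Next I'll approach above the knob with the jaws along the radial line.

```bash
python3 -m crank '{"increments":[[-1.4,-1.2,0,0.06,1],[-4,-3.5,0,0.14,1],[-6.8,-6,0,0.22,1],[-9.6,-8.5,0,0.3,1],[-12.4,-11,0,0.38,1],[-15.2,-13.4,0,0.46,1],[-18,-15.9,0,0.54,1],[-20.8,-18.4,0,0.62,1],[-23.6,-20.8,0,0.7,1],[-26.4,-23.3,0,0.78,1],[-28.5,-25.1,0,0.86,1],[-29.5,-26,0,0.939,1]]}' 40
python3 - <<'E'
from h import *
np.set_printoptions(precision=4,suppress=True)
s=env.read_state(); R=np.array(s["orientation"]);p=np.array(s["position"]); print(s["time_s"],p,R,np.degrees(np.arctan2(R[1,1],R[0,1])))
print("tool shift cm",100*R.T@(np.array([.5692,.0556,.2])-p)); print(s["joint_positions"])
E
```

```text
time_s: 2.5
position: [0.4655, 0.2927, 0.2136]
orientation: [[-0.186, 0.982, 0.001], [0.982, 0.186, -0.001], [-0.001, 0.001, -1.0]]
ft_force: [-0.4, 0.8, 0.6]
width: 0.0855
gripper_force: 0.0
2.5 [0.4655 0.2927 0.2136] [[-0.1863  0.9825  0.001 ]
 [ 0.9825  0.1863 -0.0008]
 [-0.0009  0.0009 -1.    ]] 10.73842412619118
tool shift cm [-25.2299   5.7712   1.3878]
[-49.3726  22.7938  15.4743 115.4437  -8.6449  42.8111 -17.955 ]
```

```bash
cat > w.py <<'E'
from h import *
import sys,json,os
np.set_printoptions(precision=4,suppress=True)
tag=sys.argv[1]; s=env.read_state(); p=np.array(s["position"]);R=np.array(s["orientation"])
P=camera_params("wrist"); im=grab_frame("wrist"); cv2.imwrite(f"pics/w{tag}.png",im)
db=json.load(open("db.json")) if os.path.exists("db.json") else {}
for l,z in (("knob_top",.122),("pointer_tip",.061),("magnet_green",.056),("home_slot",.056)):
    q=spotter.tip_of(l,"wrist")
    if q and q[0]["score"]>.3:
        o,d=ray("wrist",q[0]["pixel"],P); print(l,round(q[0]["score"],2),np.array(q[0]["pixel"]),atz(o,d,z))
        db.setdefault(l,[]).append((o.tolist(),d.tolist()))
        if len(db[l])>1: print("   tri",*tri([(np.array(a),np.array(b)) for a,b in db[l]]))
json.dump(db,open("db.json","w"))
print(s["time_s"],p,"yaw",np.degrees(np.arctan2(R[1,1],R[0,1])),"shift",100*R.T@(np.array([.5692,.0556,.2])-p))
E
python3 w.py 1
python3 -m crank '{"increments":[[-1.4,0.3,0.1,0,1],[-4,0.9,0.3,0,1],[-6.5,1.5,0.5,0,1],[-9,2,0.7,0,1],[-11.6,2.6,0.9,0,1],[-14.2,3.2,1,0,1],[-16.8,3.8,1.1,0,1],[-19.4,4.4,1.2,-0.005,1],[-22,5,1.3,-0.007,1],[-24,5.5,1.4,-0.007,1],[-25.2,5.77,1.4,-0.007,1],[-25.2,5.77,1.4,-0.007,1]]}'
python3 w.py 2
```

```text
2.5 [0.4655 0.2927 0.2136] yaw 10.73842412619118 shift [-25.2299   5.7712   1.3878]
time_s: 3.75
position: [0.5704, 0.0596, 0.199]
orientation: [[-0.201, 0.98, 0.001], [0.98, 0.201, -0.001], [-0.001, 0.0, -1.0]]
ft_force: [0.3, -0.2, -0.1]
width: 0.0852
gripper_force: 0.0
knob_top 0.59 [205.6 314.5] [0.5681 0.0558 0.122 ]
pointer_tip 0.72 [186.6 353.5] [0.6055 0.0637 0.061 ]
magnet_green 0.51 [255.3 328.6] [ 0.5979 -0.0182  0.056 ]
home_slot 0.76 [185.6 316.7] [0.5695 0.0561 0.056 ]
3.75 [0.5704 0.0596 0.199 ] yaw 11.569059148266094 shift [-0.3674 -0.1936 -0.096 ]
```

```bash
python3 -m crank '{"increments":[[-0.37,-0.24,1,0,1],[-0.37,-0.24,2.5,0,1],[-0.37,-0.24,4,0,1],[-0.37,-0.24,4.5,0,1],[-0.37,-0.24,4.5,0,1]]}'
python3 w.py 3
```

```text
time_s: 4.42
position: [0.5666, 0.0572, 0.1525]
orientation: [[-0.202, 0.979, -0.003], [0.979, 0.202, -0.001], [0.0, -0.003, -1.0]]
ft_force: [-0.3, -0.8, -0.3]
width: 0.0848
gripper_force: 0.0
knob_top 0.84 [229.  319.7] [0.5685 0.053  0.122 ]
   tri [0.5661 0.0659 0.1541] [0.4, 0.4]
pointer_tip 0.87 [200.1 363.5] [0.6049 0.0622 0.061 ]
   tri [0.6033 0.0654 0.0708] [0.8, 0.8]
magnet_green 0.7 [275.3 334.4] [ 0.5976 -0.0175  0.056 ]
   tri [ 0.599  -0.0222  0.0478] [0.0, 0.0]
home_slot 0.74 [199.  321.1] [0.5695 0.0543 0.056 ]
   tri [0.5677 0.0638 0.088 ] [0.4, 0.4]
4.4167 [0.5666 0.0572 0.1525] yaw 11.680103034510292 shift [-0.212   0.2049 -4.7461]
```

View pics/w2.png

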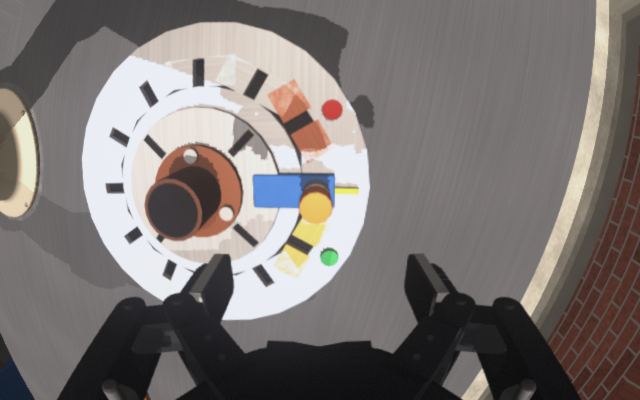

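The wrist view shows the knob's top at (row 207, col 316), centred between the jaws, and the green slot at (row 244, col 299). Next I'll check the knob height against the scene view and re-fit the slot angles from the wrist.

```bash
cat > m.py <<'E'
from h import *
import json
from scipy.optimize import least_squares
np.set_printoptions(precision=4,suppress=True)
db=json.load(open("db.json"))["knob_top"]
W=[(np.array(a),np.array(b)) for a,b in db]
sc=ray("scene",(201.7,341.7)); tp=ray("top",(186.3,287.7))
print("knob",tri([sc]+W),tri([sc,tp]))
E
cat > s.py <<'E'
from h import *
import sys
from scipy.optimize import least_squares
np.set_printoptions(precision=3,suppress=True)
P=camera_params("wrist"); im=grab_frame("wrist"); cv2.imwrite(f"pics/s{sys.argv[1]}.png",im); g=im.max(2)
n,l,st,c=cv2.connectedComponentsWithStats((g<80).astype(np.uint8))
pts=np.array([atz(*ray("wrist",(c[i][1],c[i][0]),P),.056)[:2] for i in range(1,n) if 30<st[i,4]<500])
pts=pts[abs(np.hypot(*(pts-[.4515,.0324]).T)-.12)<.012]
f=least_squares(lambda v:np.hypot(*(pts-v[:2]).T)-.12,[.4515,.0324],loss="soft_l1",f_scale=.002).x
print("axis",f,"angles",np.sort(np.degrees(np.arctan2(*(pts-f).T[::-1]))), np.hypot(*(pts-f).T))
E
python3 m.py; python3 s.py 1
```

```text
knob (array([0.568 , 0.0564, 0.1275]), [0.2, 1.2, 1.1]) (array([0.5678, 0.0545, 0.1263]), [1.5, 1.5])
axis [0.454 0.032] angles [-168.794 -139.037 -109.471  -49.624  -21.37    71.836  101.834  131.673
  161.462] [0.119 0.118 0.118 0.119 0.12  0.119 0.117 0.119 0.117]
```

Knob height measured at 0.126–0.1275, against 0.122 in the text, which is within calibration error. I'll descend around it.

```bash
python3 -m crank '{"increments":[[-0.2,0.18,1,0,1],[-0.2,0.18,2,0,1],[-0.2,0.18,3,0,1],[-0.2,0.18,3.7,0,1],[-0.2,0.18,3.7,0,1],[-0.2,0.18,3.7,0,1]]}'; python3 w.py 4
```

```text
time_s: 5.22
position: [0.5695, 0.0552, 0.1162]
orientation: [[-0.201, 0.98, -0.002], [0.98, 0.201, -0.0], [-0.0, -0.002, -1.0]]
ft_force: [0.3, 0.1, 1.0]
width: 0.0854
gripper_force: 0.0
knob_top 0.6 [246. 316.] [0.5684 0.0551 0.122 ]
   tri [0.5678 0.0574 0.1289] [0.7, 1.5, 0.8]
pointer_tip 0.92 [211.1 365.7] [0.604  0.0618 0.061 ]
   tri [0.6036 0.0642 0.067 ] [1.3, 0.4, 1.1]
magnet_green 0.77 [296.5 333.4] [ 0.5981 -0.0198  0.056 ]
   tri [ 0.5963 -0.0133  0.0651] [0.5, 0.8, 0.4]
home_slot 0.76 [211.6 319.2] [0.5707 0.0529 0.056 ]
   tri [0.5677 0.0648 0.0917] [0.2, 0.6, 0.4]
5.2167 [0.5695 0.0552 0.1162] yaw 11.620928820058369 shift [ 0.0461 -0.0349 -8.3786]
```

View pics/w4.png

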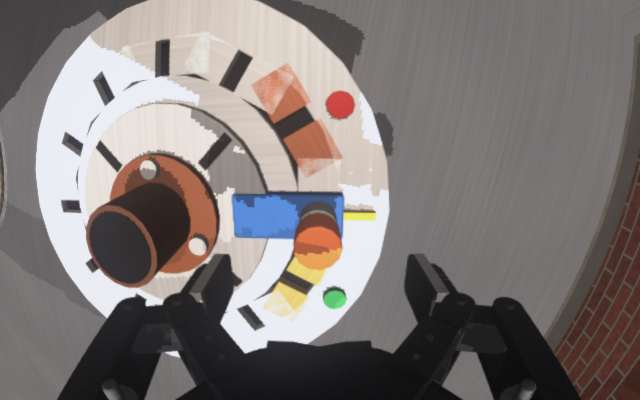

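The knob is at (row 246, col 318), centred between the pads, so I'll close.

```bash
python3 -m crank '{"increments":[[0,0,0,0,0.5],[0,0,0,0,0.4],[0,0,0,0,0.35],[0,0,0,0,0.3],[0,0,0,0,0.2],[0,0,0,0,0.2],[0,0,0,0,0.2],[0,0,0,0,0.2],[0,0,0,0,0.2]]}' 40
```

```text
time_s: 6.22
position: [0.57, 0.0554, 0.1171]
orientation: [[-0.202, 0.979, 0.0], [0.979, 0.202, -0.0], [-0.0, 0.0, -1.0]]
ft_force: [-0.1, 0.7, -0.3]
width: 0.0172
gripper_force: 0.0
```

The width is 17 mm with no force, so the pads missed. I'll look.

```bash
python3 - <<'E'
from h import *
im=grab_frame("wrist"); cv2.imwrite("pics/c1.png",cv2.resize(im[180:360,180:460],None,fx=2.5,fy=2.5))
im=grab_frame("scene"); cv2.imwrite("pics/c2.png",cv2.resize(im[130:270,260:440],None,fx=4,fy=4))
E
```

```text
(no output)
```

View pics/c1.png

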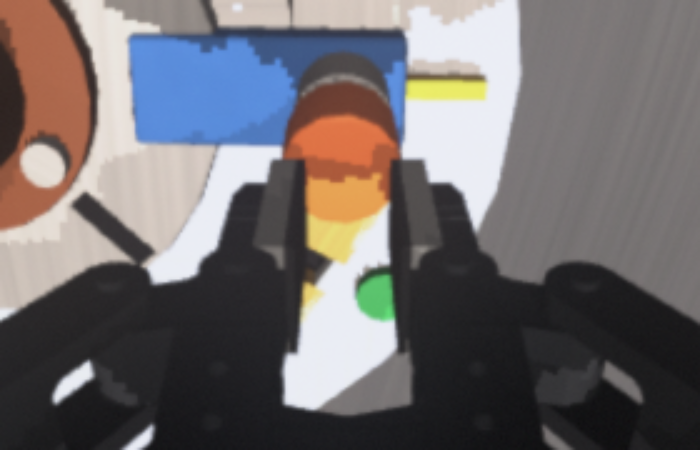

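View pics/c2.png

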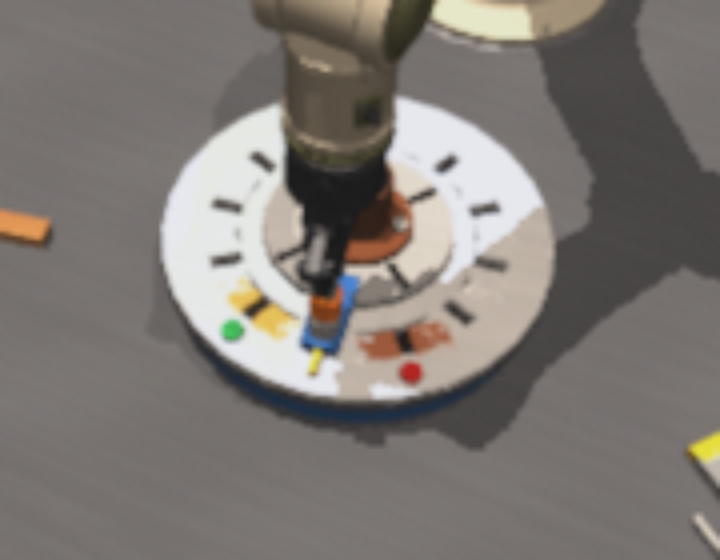

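```bash
python3 - <<'E'
from h import *
np.set_printoptions(precision=1,suppress=True)
P=camera_params("wrist");K=np.array(P["mtx"]);s=env.read_state();R=np.array(s["orientation"]);p=np.array(s["position"]);print(p,s["width"],s["gripper_force"],s["time_s"])
def proj(X):
    q=np.array(P["rotation"]).T@(X-np.array(P["xyz"]));v=np.array([q[0],-q[1],-q[2]]);t=np.arctan2(np.hypot(v[0],v[1]),v[2]);u=v[:2]/np.hypot(v[0],v[1])*t
    return np.array([K[1,1]*u[1]+K[1,2],K[0,0]*u[0]+K[0,2]])
for z in(.017,.01,0,-.02):
    for x in(-.011,.011): print(z,x,[(proj(p+R@np.array([x,y,z]))-[180,180])*2.5 for y in(-.0086,.0086)])
for z in(.122,.098): print("knob",z,(proj(np.array([.5688,.0556,z]))-[180,180])*2.5)
E
```

```text
[0.6 0.1 0.1] 0.01765471568213088 0.0 6.3167
0.017 -0.011 [array([166.1, 311.2]), array([166.1, 379.3])]
0.017 0.011 [array([ 84. , 309.7]), array([ 84. , 380.6])]
0.01 -0.011 [array([178.3, 310. ]), array([178.3, 380.4])]
0.01 0.011 [array([ 93.9, 308.4]), array([ 93.9, 381.9])]
0 -0.011 [array([197.2, 308.1]), array([197.2, 382.1])]
0 0.011 [array([109.3, 306.3]), array([109.3, 383.8])]
-0.02 -0.011 [array([241.1, 303.9]), array([241.2, 386.1])]
-0.02 0.011 [array([145.7, 301.4]), array([145.8, 388.4])]
knob 0.122 [161.8 340.1]
knob 0.098 [121.1 340.8]
```

```bash
python3 - <<'E'
from h import *
np.set_printoptions(precision=4,suppress=True)
print(tri([ray("wrist",(244,319.3)),ray("scene",(201,340))]))
a=grab_frame("scene")
cv2.imwrite("pics/c3.png",cv2.resize(a[175:225,310:370],None,fx=8,fy=8,interpolation=cv2.INTER_NEAREST))
E
```

```text
(array([0.5694, 0.0541, 0.1267]), [4.1, 4.1])
```

View pics/c3.png

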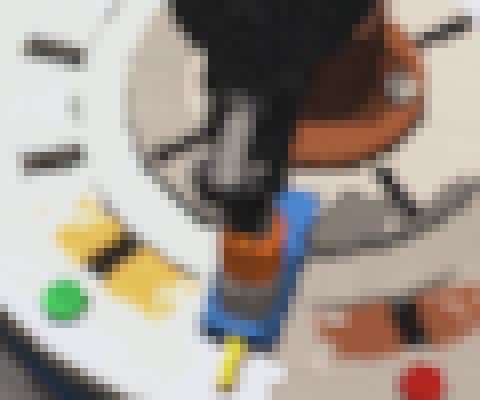

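The outer finger ends at scene (row 204, col 341), just above the knob's orange side, which is fully visible. So the pads closed above the knob, and the real tips are higher than the nominal figure suggests. I'll open, go 15 mm lower (still clear of the arm on either reading) and close while watching the width.

```bash
python3 -m crank '{"increments":[[0,0,0,0,0.8],[0,0,0,0,0.8],[0,0,0,0,0.8],[0,0,0,0,0.8],[0,0,0.3,0,0.8],[0,0,0.7,0,0.8],[0,0,1.1,0,0.8],[0,0,1.5,0,0.8],[0,0,1.5,0,0.8],[0,0,1.5,0,0.8]]}' 40
python3 -m crank '{"increments":[[0,0,0,0,0.5],[0,0,0,0,0.4],[0,0,0,0,0.35],[0,0,0,0,0.3],[0,0,0,0,0.28],[0,0,0,0,0.28],[0,0,0,0,0.28]]}' 40
```

```text
time_s: 7.2
position: [0.5697, 0.0553, 0.1016]
orientation: [[-0.202, 0.979, -0.001], [0.979, 0.202, -0.0], [-0.0, -0.001, -1.0]]
ft_force: [0.3, -0.3, 0.5]
width: 0.0682
gripper_force: 0.0
time_s: 7.78
position: [0.5713, 0.0554, 0.1036]
orientation: [[-0.201, 0.979, 0.003], [0.979, 0.201, 0.001], [0.0, 0.003, -1.0]]
ft_force: [-1.5, 0.1, 14.0]
width: 0.0238
gripper_force: 6.8
```

There is 14 N upward on the tool, so the tips swung onto the knob's top. I'll open, go lower and look at it.

```bash
python3 -m crank '{"increments":[[0,0,0,0,0.5],[0,0,0,0,0.8],[0,0,0,0,0.8],[0,0,0,0,0.8],[0,0,0,0,0.8],[0,0,0.3,0,0.8],[0,0,0.7,0,0.8],[0,0,1.1,0,0.8],[0,0,1.4,0,0.8],[0,0,1.4,0,0.8],[0,0,1.4,0,0.8]]}' 40
python3 - <<'E'
from h import *
a=grab_frame("wrist");b=grab_frame("scene");b=cv2.resize(b[170:225,300:380],(582,400),interpolation=cv2.INTER_NEAREST)
cv2.imwrite("pics/d1.png",np.vstack([cv2.resize(a[150:400,100:540],(352,200)),cv2.resize(b,(352,242))]) if 0 else np.hstack([cv2.resize(a[180:380,180:460],(440,400))[:, :400],b[:,100:500]]))
E
```

```text
time_s: 8.7
position: [0.5698, 0.0553, 0.0877]
orientation: [[-0.202, 0.979, -0.001], [0.979, 0.202, -0.0], [-0.0, -0.001, -1.0]]
ft_force: [-0.5, -0.1, 0.0]
width: 0.0679
gripper_force: 0.0
```

View pics/d1.png

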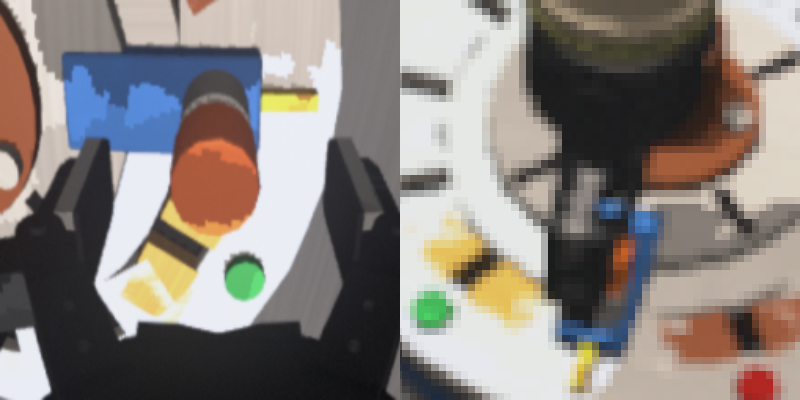

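The pads now straddle the knob, which sits centred at about crop (215, 185). In the scene view the outer finger overlaps its side. I'll close.

```bash
python3 -m crank '{"increments":[[0,0,0.3,0,0.5],[0,0,0.3,0,0.4],[0,0,0.3,0,0.35],[0,0,0.3,0,0.3],[0,0,0.3,0,0.25],[0,0,0.3,0,0.25],[0,0,0.3,0,0.25],[0,0,0.3,0,0.25]]}' 40
```

```text
time_s: 9.47
position: [0.5688, 0.0552, 0.0852]
orientation: [[-0.201, 0.979, -0.002], [0.979, 0.201, -0.0], [0.0, -0.002, -1.0]]
ft_force: [-3.5, -0.7, 6.5]
width: 0.0261
gripper_force: 39.3
```

Gripped at 39 N. The width reads 26 mm, so I'll make a small lift to see whether it's the sprung knob or the fixed barrel.

```bash
python3 -m crank '{"increments":[[0,0,-0.1,0,0.2],[0,0,-0.2,0,0.2],[0,0,-0.3,0,0.2],[0,0,-0.3,0,0.2]]}'; python3 -m crank '{"increments":[[0,0,-0.1,0,0.2],[0,0,-0.2,0,0.2],[0,0,-0.3,0,0.2],[0,0,-0.3,0,0.2]]}'
```

```text
time_s: 9.8
position: [0.5689, 0.0552, 0.0877]
orientation: [[-0.202, 0.979, -0.002], [0.979, 0.202, -0.0], [0.0, -0.002, -1.0]]
ft_force: [-4.0, -2.3, -6.2]
width: 0.0265
gripper_force: 39.7
time_s: 10.13
position: [0.5688, 0.0552, 0.0908]
orientation: [[-0.202, 0.979, -0.002], [0.979, 0.202, -0.0], [0.0, -0.002, -1.0]]
ft_force: [-4.9, -1.7, -7.0]
width: 0.0261
gripper_force: 39.7
```

A steady -7 N is the spring, so it's the knob. I'll pull on to about 11.5 mm.

```bash
python3 -m crank '{"increments":[[0,0,-0.15,0,0.2],[0,0,-0.3,0,0.2],[0,0,-0.45,0,0.2],[0,0,-0.58,0,0.2],[0,0,-0.58,0,0.2],[0,0,-0.58,0,0.2]]}'; python3 - <<'E'
from h import *
np.set_printoptions(precision=3,suppress=True)
s=env.read_state(); R=np.array(s["orientation"]);p=np.array(s["position"])
yaw=np.arctan2(R[1,1],R[0,1]); ax=np.array([.4515,.0324]); v=p[:2]-ax; print(p,np.degrees(yaw),np.hypot(*v),np.degrees(np.arctan2(v[1],v[0])))
# rows about axis, keep current radius/phase
for i in range(0,9):
    a=-np.radians(4*i); c,sn=np.cos(a),np.sin(a); q=ax+np.array([[c,-sn],[sn,c]])@v
    d=R.T@np.array([*(q-p[:2]),0]); print(4*i,100*d,-a)
E
```

```text
time_s: 10.63
position: [0.5688, 0.0552, 0.0964]
orientation: [[-0.202, 0.979, -0.002], [0.979, 0.202, -0.0], [0.0, -0.002, -1.0]]
ft_force: [-5.0, -1.6, -8.5]
width: 0.0262
gripper_force: 39.8
[0.569 0.055 0.096] 11.633197649353995 0.11951117088410425 10.984840032519317
0 [0. 0. 0.] 0.0
4 [-0.833 -0.039  0.   ] 0.06981317007977318
8 [-1.662 -0.135  0.   ] 0.13962634015954636
12 [-2.482 -0.289  0.   ] 0.20943951023931956
16 [-3.289 -0.5    0.001] 0.2792526803190927
20 [-4.079 -0.767  0.001] 0.3490658503988659
24 [-4.849 -1.088  0.002] 0.4188790204786391
28 [-5.595 -1.462  0.003] 0.4886921905584123
32 [-6.312 -1.888  0.004] 0.5585053606381855
```

```bash
python3 -m crank '{"increments":[[-0.1,0,0,0.009,0.2],[-0.2,-0.005,0,0.018,0.2],[-0.3,-0.01,0,0.026,0.2],[-0.3,-0.01,0,0.026,0.2]]}'
```

```text
time_s: 10.97
position: [0.5693, 0.0525, 0.0963]
orientation: [[-0.176, 0.984, -0.002], [0.984, 0.176, -0.0], [0.0, -0.002, -1.0]]
ft_force: [-5.6, -0.5, -8.7]
width: 0.0262
gripper_force: 39.8
```

The knob is free and turning with low force. I'll swing along the arc.

```bash
python3 -m crank '{"increments":[[-0.42,-0.01,0,0.035,0.2],[-0.83,-0.035,0,0.07,0.2],[-1.25,-0.075,0,0.105,0.2],[-1.66,-0.13,0,0.14,0.2],[-2.07,-0.2,0,0.175,0.2],[-2.48,-0.28,0,0.209,0.2],[-2.89,-0.38,0,0.244,0.2],[-3.29,-0.49,0,0.279,0.2],[-3.69,-0.615,0,0.314,0.2],[-4.08,-0.755,0,0.349,0.2],[-4.47,-0.905,0,0.384,0.2],[-4.85,-1.07,0,0.419,0.2]]}'; cat > n.py <<'E'
from h import *
np.set_printoptions(precision=4,suppress=True)
s=env.read_state(); R=np.array(s["orientation"]);p=np.array(s["position"]); ax=np.array([.4515,.0324]); v=p[:2]-ax
th=np.degrees(np.arctan2(v[1],v[0])); print(p,"yaw",np.degrees(np.arctan2(R[1,1],R[0,1])),"r",np.hypot(*v),"ang",th,"stage",th-10.98,s["ft_force"])
P=camera_params("wrist"); im=grab_frame("wrist")
h=cv2.cvtColor(im,cv2.COLOR_BGR2HSV)
for nm,lo,hi,z in(("green",45,80,.062),("pointer",27,33,.061)):
    m=((h[...,0]>=lo)&(h[...,0]<=hi)&(h[...,1]>(150 if nm=="green" else 200))).astype(np.uint8)
    n,l,st,c=cv2.connectedComponentsWithStats(m)
    for i in range(1,n):
        if st[i,4]>15:
            q=atz(*ray("wrist",(c[i][1],c[i][0]),P),z)[:2]-ax; print(nm,st[i,4],c[i],"r",np.hypot(*q),"ang",np.degrees(np.arctan2(q[1],q[0])))
for l in("pointer_tip","magnet_green"):
    for q in spotter.tip_of(l,"wrist")[:1]:
        d=atz(*ray("wrist",q["pixel"],P),.061)[:2]-ax; print(l,q["score"],q["pixel"],np.hypot(*d),np.degrees(np.arctan2(d[1],d[0])))
def tg(z):
    for t in (.0,):
        pass
for a in (-20.9,):
    q=ax+np.hypot(*v)*np.array([np.cos(np.radians(th+(-32.0-(th-10.98)))),np.sin(np.radians(-32+10.98))]); print("to -32:",100*R.T@np.array([*(q-p[:2]),0]),np.radians(32+th-10.98))
E
python3 n.py
```

```text
time_s: 11.97
position: [0.5675, 0.0033, 0.0964]
orientation: [[0.24, 0.971, -0.002], [0.971, -0.24, 0.0], [-0.0, -0.002, -1.0]]
ft_force: [-5.0, 1.3, -8.2]
width: 0.0268
gripper_force: 39.9
[0.5675 0.0033 0.0964] yaw -13.863539030861082 r 0.11955411030896144 ang -14.069629166807346 stage -25.049629166807346 [-4.9573  1.2533 -8.1625]
pointer_tip 0.95 [222.5, 370.8] 0.1562300766454143 -14.60255553828885
to -32: [-1.4464 -0.0931  0.0003] 0.1213068552737934
```

```bash
python3 -m crank '{"increments":[[-0.3,-0.01,0,0.025,0.2],[-0.6,-0.025,0,0.05,0.2],[-0.9,-0.045,0,0.075,0.2],[-1.2,-0.07,0,0.1,0.2],[-1.39,-0.09,0,0.117,0.2],[-1.39,-0.09,0,0.117,0.2],[-1.39,-0.09,0,0.117,0.2]]}'; python3 n.py; python3 s.py 2; python3 - <<'E'
import cv2
a=cv2.imread("pics/s2.png");cv2.imwrite("pics/e1.png",cv2.resize(a[130:330,220:440],None,fx=3,fy=3))
E
```

```text
time_s: 12.7
position: [0.5631, -0.0103, 0.0964]
orientation: [[0.351, 0.936, -0.002], [0.936, -0.351, 0.0], [-0.001, -0.002, -1.0]]
ft_force: [-5.5, 0.6, -8.1]
width: 0.0264
gripper_force: 39.9
[ 0.5631 -0.0103  0.0964] yaw -20.54500615251231 r 0.11953073905327191 ang -20.953505088090388 stage -31.93350508809039 [-5.4959  0.6439 -8.136 ]
pointer_tip 0.94 [219.6, 370.1] 0.155826675546809 -20.610506703777773
magnet_green 0.81 [211.2, 366.3] 0.1530083104077536 -18.346993001247526
to -32: [-0.0139 -0.0001  0.    ] 0.0011605551486463096
axis [0.456 0.031] angles [-139.382  -20.957   72.528  101.662  131.237  161.256] [0.117 0.121 0.12  0.116 0.118 0.118]
```

View pics/e1.png

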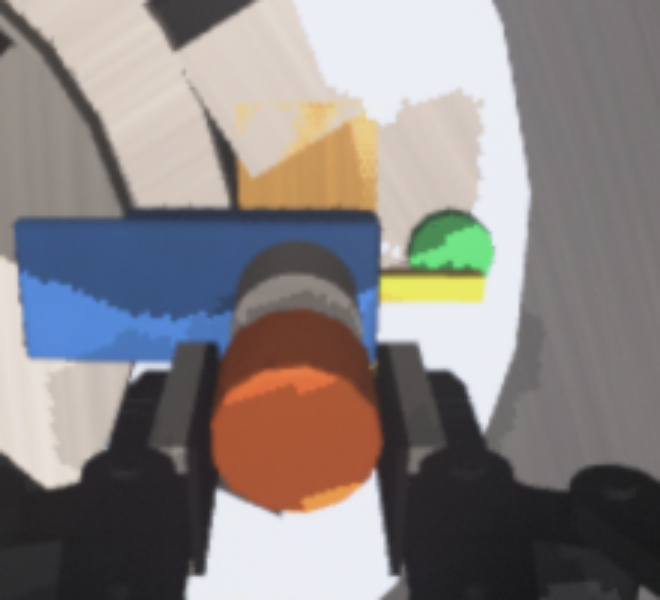

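The stage is at about -31.8°. The pointer (-20.6°) matches the slot angle (-20.9°) and is about 6 mm from the magnet's centre. I'll lower gently and watch the force.

```bash
python3 -m crank '{"increments":[[0,0,0.1,0,0.2],[0,0,0.2,0,0.2],[0,0,0.3,0,0.2],[0,0,0.4,0,0.2],[0,0,0.45,0,0.2],[0,0,0.45,0,0.2]]}'
```

```text
time_s: 13.4
position: [0.5632, -0.0104, 0.0919]
orientation: [[0.351, 0.936, -0.002], [0.936, -0.351, 0.0], [-0.001, -0.002, -1.0]]
ft_force: [-6.2, -0.3, -7.9]
width: 0.0266
gripper_force: 39.9
```

The spring is still pulling at about 6.7 mm of lift, so the pin is entering the slot. I'll continue.

```bash
python3 -m crank '{"increments":[[0,0,0.1,0,0.2],[0,0,0.2,0,0.2],[0,0,0.3,0,0.2],[0,0,0.3,0,0.2]]}'; python3 -m crank '{"increments":[[0,0,0.1,0,0.2],[0,0,0.2,0,0.2],[0,0,0.3,0,0.2],[0,0,0.3,0,0.2]]}'
```

```text
time_s: 13.73
position: [0.5631, -0.0103, 0.0889]
orientation: [[0.351, 0.936, -0.002], [0.936, -0.351, 0.0], [-0.001, -0.002, -1.0]]
ft_force: [-5.9, -0.3, -6.7]
width: 0.0265
gripper_force: 40.0
time_s: 14.07
position: [0.5632, -0.0103, 0.086]
orientation: [[0.351, 0.936, -0.002], [0.936, -0.351, 0.0], [-0.001, -0.002, -1.0]]
ft_force: [-6.8, -0.3, -6.0]
width: 0.0264
gripper_force: 40.0
```

The pin is nearly home. I'll release and retreat straight up.

```bash
python3 -m crank '{"increments":[[0,0,0,0,0.4],[0,0,0,0,0.6],[0,0,0,0,0.8],[0,0,0,0,1],[0,0,0,0,1],[0,0,0,0,1],[0,0,0,0,1],[0,0,0,0,1]]}'; python3 -m crank '{"increments":[[0,0,-0.5,0,1],[0,0,-2,0,1],[0,0,-4,0,1],[0,0,-6,0,1],[0,0,-8,0,1],[0,0,-10,0,1],[0,0,-11,0,1],[0,0,-11,0,1]]}'
python3 w.py 9; python3 n.py; python3 - <<'E'
import sys; sys.path.insert(0,".")
from h import *
a=grab_frame("scene")
P=camera_params("scene");K=np.array(P["mtx"])
h=cv2.cvtColor(a,cv2.COLOR_BGR2HSV); 
cv2.imwrite("pics/f1.png",np.hstack([cv2.resize(a[175:230,305:365],(436,400),interpolation=cv2.INTER_NEAREST),cv2.resize(cv2.imread("pics/w9.png")[130:330,230:410],(360,400))]))
for l in("knob_top","pointer_tip"):
    q=spotter.tip_of(l,"scene")[:1]; print(l,[(k["score"],k["pixel"]) for k in q])
E
```

```text
time_s: 14.73
position: [0.5644, -0.0105, 0.0865]
orientation: [[0.351, 0.936, 0.0], [0.936, -0.351, -0.0], [0.0, 0.0, -1.0]]
ft_force: [0.9, 0.3, 0.4]
width: 0.0855
gripper_force: 0.0
time_s: 15.4
position: [0.5654, -0.0106, 0.1986]
orientation: [[0.351, 0.936, 0.004], [0.936, -0.351, 0.001], [0.002, 0.003, -1.0]]
ft_force: [0.5, -0.5, 0.3]
width: 0.0858
gripper_force: 0.0
knob_top 0.93 [203.8 312.9] [ 0.5623 -0.0103  0.122 ]
   tri [0.5694 0.0081 0.0402] [21.0, 13.1, 10.2, 43.3]
pointer_tip 0.56 [186.6 355.9] [ 0.6012 -0.0262  0.061 ]
   tri [0.5936 0.0592 0.1306] [19.9, 20.9, 23.0, 63.5]
magnet_green 0.52 [178.2 349.5] [ 0.5981 -0.0171  0.056 ]
   tri [ 0.5974 -0.0162  0.0599] [0.1, 0.9, 0.9, 0.7]
home_slot 0.73 [122.6 298.8] [0.5706 0.0526 0.056 ]
   tri [0.5702 0.053  0.0518] [2.0, 0.4, 1.7, 0.5]
15.4 [ 0.5654 -0.0106  0.1986] yaw -20.56896392088761 shift [ 6.3277 -1.9678 -0.1353]
[ 0.5636 -0.0104  0.1952] yaw -20.5634700440077 r 0.12001265445884726 ang -20.888609152338255 stage -31.868609152338255 [ 0.248  -0.5685 -0.9138]
pointer_tip 0.63 [186.2, 353.6] 0.15563301453768555 -21.230377086381292
magnet_green 0.57 [177.7, 353.6] 0.15552064869620583 -18.069087228040583
to -32: [-0.0275 -0.0002  0.    ] 0.0022932028986837414
knob_top [(0.6, [193.8, 325.2])]
pointer_tip [(0.76, [211.6, 315.3])]
```

View pics/f1.png

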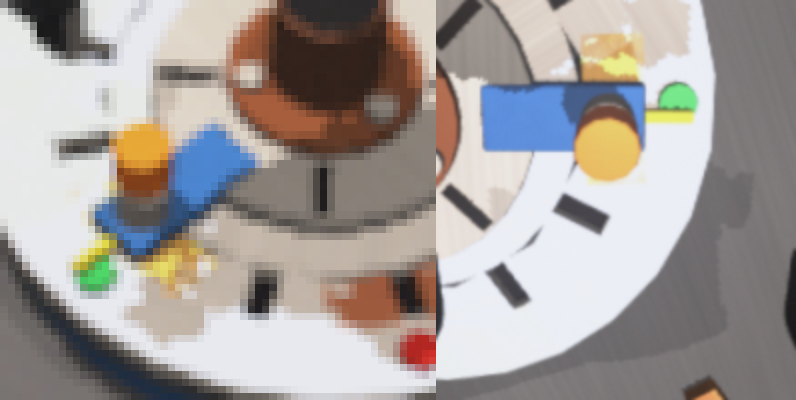

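The pointer lies beside the green magnet, about 8 mm apart, and the knob sits low on its barrel. I'll check the height numerically, then hand in.

```bash
python3 - <<'E'
from h import *
P=camera_params("wrist"); grab_frame("wrist"); w=spotter.tip_of("knob_top","wrist")[0]["pixel"]
r=ray("wrist",w,P)
for px in((193.8,325.2),(194.3,324.6)): print(tri([r,ray("scene",px)]))
s=env.read_state(); print(s["time_s"],s["ft_force"])
E
```

```text
(array([ 0.56670583, -0.00536189,  0.13241241]), [0.9, 0.9])
(array([ 0.56622678, -0.00725037,  0.12772229]), [0.4, 0.4])
16.05 [-0.39024831  0.58710347 -0.79370093]
```

```bash
python3 -c "
from station import env
print(env.close_job())"
```

```text
the job is handed in; nothing more can be done
None
```

I turned the table one station clockwise (about -32°), let the pin spring home in the slot by the green magnet, released the knob, backed the arm clear and handed the job in. I don't have the judge's result. The force on the way down and the final pictures both indicate the pin is seated, though the knob-height check was too coarse to confirm it alone.

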